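Nip a board bundle with the outer ring of a coaxial feed control

TASK

The bundle of cover boards lies loose on the bed of the board gauge. By turning only the outer ring of its concentric control clockwise, run the jaw out until it has pushed the bundle square against the end stop and holds it there with its sprung pad pressed in about half of its 8 mm travel, not hard up. The small inner knob holds the fine setting and must not be turned, do not touch the bundle or the jaw yourself, leave the glue bottle and tape roll nearby alone, and let go of the ring at the end.

Things in the scene. Friction and masses are not known exactly. Their poses are not given: they have to be found in the camera images.
- gauge: Board gauge fixed to the table; origin at the middle of the housing's underside (3 mm above the table, on rubber feet), on the control's axis, z up. Grey housing 158 x 156 x 46 mm. An aluminium bed 140 mm wide, top 12 mm up, runs along the gauge's -y to y = -295 mm. A dark steel end stop, top 42 mm up, is bolted across it; its face to the jaw lies anywhere from y = -235 to -265 mm: see or feel it.
- ring_axis (a point): Centre of the outer ring's top face, on the common axis, 70 mm above the gauge's origin. The ring is an aluminium disc 152 mm across, 20 mm thick, with three equal upright steel posts 16 mm thick and 40 mm high, 66 mm from the axis, 120 degrees apart. It starts 0 to 0.3 rad from zero, turns clockwise seen from above as far as 3.9 rad, and stays where it is left.
- post_a (a point): Centre of the top of one post of the outer ring, 110 mm above the gauge's origin. Turning the ring free takes 0.6 N m, about 9 N across a post; pushing the bundle along adds up to 1 N; each newton of nip at the pad adds 0.02 N m, 0.3 N on the post. So the pad at half travel (16 N) is felt as about 14 N while turning; an arm that has just stopped may read 1 to 4 N less in all of these.
- post_b (a point): Centre of the top of the post 120 degrees anticlockwise of post_a, seen from above.
- post_c (a point): Centre of the top of the post 120 degrees clockwise of post_a, seen from above.
- jaw: Jaw: dark steel cross plate 110 mm wide, top 45 mm above the gauge's origin, with a black rubber pad of the same width on springs. Axes as the gauge's; its origin is the gauge's when the ring is at zero, the pad's face then at gauge y = -112 mm. Geared to the outer ring: 20 mm in -y per radian clockwise. The pad gives up to 8 mm at 4 N per mm (32 N when hard up).
- pointer_tip (a point): Tip of the pointer bar of the inner knob, a black knob 68 mm across with a bar grip 14 mm wide that reaches 43 mm from the axis at this tip and 36 mm at the other end; its top is 105 mm above the gauge's origin. It turns about the same axis with a touch (0.02 N m) and starts at any of many angles.
- board_bundle: Bundle of brown cover boards, one rigid block 120 (x) by 90 (y) by 24 (z) mm, about 0.3 kg, origin at the centre of its underside. Lies loose and slightly askew on the bed between the jaw and the end stop.
- glue_bottle: Upright white glue bottle, 53 mm across, 165 mm high, origin at the centre of its foot. Leave alone.
- masking_tape: White roll of masking tape lying flat, 107 mm across, 25 mm high, origin at the centre of its underside. Leave alone.

How it is judged:
At the end, for the whole second after the job is handed in: The bundle lies flat and still, square to the jaw within 0.03 rad, nipped against the end stop by 6 to 27 N on the sprung pad (about 1.5 to 6.7 mm of its 8 mm), the ring released, and the pointer of the inner knob within 5 mm of where it was (contact force between jaw and board_bundle between 6 and 27 N and angle between the y axis of board_bundle and the y axis of gauge, either way round below 0.03 rad and angle between board_bundle's own z axis and vertical below 0.05 rad and linear speed of each of board_bundle, jaw below 0.01 m/s and distance of pointer_tip from where it was at the start of the episode below 0.005 m); the robot touches nothing.
It fails at once if the inner knob is turned (its pointer tip moves more than 5 mm) (distance of pointer_tip from where it was at the start of the episode above 0.005 m).
It fails at once if the bundle is squeezed hard (over 40 N at the jaw) (contact force between jaw and board_bundle above 40 N).
It fails at once if the robot touches the bundle or the jaw (contact force between any of the fingers, the arm and board_bundle above 1 N or contact force between any of the fingers, the arm and jaw above 1 N).
It fails at once if the glue bottle or the masking tape is moved by more than 20 mm (distance of any of glue_bottle, masking_tape from where it was at the start of the episode above 0.02 m).
It also fails if it takes over 54 s, if anything falls off the work surface, if the arm or the gripper's body presses on something with over 40 N, if the wrist force passes 120 N, or if a joint passes its speed limit or range.

ROBOT

A 6-joint arm with a two-finger parallel gripper is mounted at the origin on a cart in front of the work surface, level with it; the furniture and walls round the work are solid. World frame = base frame: x ahead of the robot, y to its left, z up, the work surface at z = 0. Lengths are in m, angles in rad, forces in N, time in s.
With the tool pointing down it reaches from about 0.3 to 0.775 m from the base axis. Payload 14.6 kg.
Tool frame: the origin (TCP) lies on the centre line of the jaws, within the pads' length; the fingertips stand ctrl.tcp_to_tips ahead of it and the grasp point (between the pads) lies 2 mm behind it (ctrl.tcp_to_tips is the distance from the TCP to the fingertips, in m); z points along the fingers, y is the line along which they close (so a half turn about z gives the same grasp; the last joint's range is limited). The gripper opens to 94 mm and grips with 3 to 60 N. Pads are 16 mm wide; open, the fingers measure 119 mm over their backs; the gripper's body (75 mm by 177 mm) begins 78 mm behind the grasp point.
Start: joints at [1.264, 0.3, 1.521, -0, 1.321, -0.067], TCP at [0.131, 0.534, 0.222] pointing down, gripper open.
Joint ranges: [-3.03, 3.03], [-0.79, 2.21], [0.23, 2.52], [-1.04, 4.18], [0, 3.07], [-2.55, 2.55]. Speed limits (rad/s): [2.22, 2.22, 2.57, 3.14, 3.14, 3.14].

INTERFACE

Orientations are given as [roll, pitch, yaw] about the fixed x, y, z axes, in that order (R = Rz(yaw) Ry(pitch) Rx(roll)).
In Python, from station import telemetry, viewer, hand_in, ctrl gives the robot as it stands.
- The arm moves only by the tool step_arm, never from a script. Its argument "plan" is a list of rows, each an object of numbers: "dx", "dy", "dz": the shift along the tool's x, y, z scaled (see below); "rx", "ry", "rz": the turn, a rotation vector about the tool's x, y, z scaled (see below); "claw": the closure, from 0 (fully open) to 1 (shut). In form: [{"dx": .., "dy": .., "dz": .., "rx": .., "ry": .., "rz": .., "claw": ..}, ...]. A call has 1 to 10 rows; each row shifts and turns the commanded pose from where the row before left it, along the tool's axes as they then stand; what a row does not reach is not made up. The controller multiplies each number of a shift by 0.1 m and each number of a turn by 90 degrees. A row lasts 1/10 s, in which the tool goes at most 50 mm and 8.59 degrees, less where a joint would pass 70% of its speed; a pose out of reach is approached as far as the arm can. A call with a number of a shift or a turn outside -1 to 1 is refused whole. A call with a gripper value outside its range is refused whole. The fingers move at their own pace and stop on an object; "grip_force" is the grip in N (left out, the last holds). Time passes only in rows, so rows that do not move let the fingers close. It gives the time, the measured TCP pose, the force, the opening and the grip force at its end, in the units of the state.
- telemetry.get_obs(): the state, without advancing time (a new reading comes with each control period).
- viewer.camera(name): name is "side" or "top" or "wrist"; returns a dict with "img" (420x560x3 uint8, red, green, blue), "z_map" (420x560 float32, m along the optical axis (not along the pixel's ray), 0 where there is no reading), "fx", "fy", "cx", "cy" (pixels), "dist" ([k1, k2, p1, p2, k3] as OpenCV has them; the pictures are not rectified), "R" (3x3) and "t" (3): a world point X has camera coordinates R X + t; the wrist camera has in their place "tool_from_camera" (4x4, takes a point from camera to tool coordinates, whose origin is the TCP and whose axes are the flange's). Camera axes: x right, y down, z forward; pixel columns grow to the right and rows downward; lengths in m; the calibration is good to about 2 mm. A picture is of the moment at which its call begins: read the wrist's pose just before it.
- hand_in(): hands the job in; it is judged then, once.
Trained networks look in a picture, given as the dict that the camera call returned (one of the last four; its "shot" number tells which), for a name from the list of things; names that differ only in an ending like _2 or _b are one class to them, and where a whole thing is asked for, a point or a joint stands for the part that bears it (a point fixed in the world has none). Each returns a list of dicts, best first, with "score" (0 to 1); they miss things now and then, are a little off and sometimes report something else, mostly with a low value. They report only what shows in the picture. A call takes as long as a camera call.
- viewer.recognise(target, picture): "rect" ([left, top, right, bottom] in pixels, round what is visible of it).
The state is a dict: "time_s": time; "qpos": joint angles; "joint_vel": joint speeds; "tau": joint torques, N m; "ee_pos": TCP position; "eef_rot": TCP orientation; "force": force on the tool from outside, world axes, zero at the start; "moment": the same for the moment, N m; "grip_width": finger opening in m; "grip_force": force on a finger pad.
Only numpy, scipy, OpenCV 4.12 (cv2) and the standard library are available. Lean on these libraries where they do the work, as an engineer would, in place of code of your own. Each camera call takes 0.05 s, during which the arm holds its last target. There are 200 camera calls.

## Working session

There is one attempt and no reset: what is moved stays moved. The work goes in short steps, Python scripts to look and compute and a tool call to move; the robot and the scene stay as the last step left them, time stands still between calls to the robot, and variables do not carry over. Pictures are saved under pics/ and viewed, at most 10 in all, crops included, and the job is handed in when it is done.

Besides the shell and the picture viewer there is one more tool, called after "Request:" by a JSON object that holds its "op" and its "data", one argument or row to a line. step_arm: Moves the arm, as the interface text tells. Shifts and turns lie within -1 to 1; 1 stands for 0.1 m of shift or 90 degrees of turn. Its arguments: {"type":"object","properties":{"plan":{"type":"array"},"grip_force":{"type":"number"}},"required":["plan"]}

```bash
mkdir -p pics; cat > h.py <<'E'
import numpy as np, cv2
from station import telemetry, viewer, hand_in, ctrl
def K(c): return np.array([[c['fx'],0,c['cx']],[0,c['fy'],c['cy']],[0,0,1.]])
def cloud(c):
    h,w=c['z_map'].shape
    u,v=np.meshgrid(np.arange(w),np.arange(h))
    p=np.stack([u,v],-1).reshape(-1,1,2).astype(float)
    n=cv2.undistortPoints(p,K(c),np.array(c['dist'])).reshape(h,w,2)
    z=c['z_map'][...,None]
    X=np.concatenate([n*z,z],-1)
    W=(X-np.array(c['t']))@np.array(c['R'])
    W[c['z_map']==0]=np.nan
    return W
E
python3 - <<'E'
from h import *
o=telemetry.get_obs(); print(o, ctrl.tcp_to_tips)
for n in ['top','side']:
    c=viewer.camera(n); cv2.imwrite(f'pics/{n}0.png',c['img'][...,::-1])
    np.savez(f'{n}0.npz',W=cloud(c),img=c['img'])
    print(n,np.array(c['R']).round(3).tolist(),np.array(c['t']).round(3))
    for t in ['gauge','post_a','pointer_tip','jaw','board_bundle','glue_bottle','masking_tape']:
        print(t,[(np.round(d['rect']).tolist(),round(d['score'],2)) for d in viewer.recognise(t,c)][:4])
E
```

```text
{'time_s': 0.0, 'qpos': array([ 1.26437940e+00,  3.00490055e-01,  1.52159064e+00, -7.74860895e-06,
        1.32067090e+00, -6.66108399e-02]), 'joint_vel': array([-0.00076717, -0.00108597, -0.00030849, -0.00075504, -0.00100029,
       -0.00191878]), 'tau': array([ 2.36655571e-03, -5.31807518e+01, -3.52739561e+01,  7.09346076e-02,
        2.43303092e-02, -9.79320271e-05]), 'ee_pos': array([0.13057075, 0.53402922, 0.22187187]), 'eef_rot': array([-3.14043578e+00, -6.96526241e-05,  2.90178845e+00]), 'force': array([ 0.56540591, -0.02941129,  0.58701731]), 'moment': array([-0.00381517,  0.0247643 , -0.02063452]), 'grip_force': 0.0, 'grip_width': 0.09389680764544774} 0.017
top [[-0.027, -1.0, 0.002], [-0.985, 0.026, -0.17], [0.17, -0.007, -0.985]] [-0.014  0.645  0.941]
gauge [([242.0, 186.0, 415.0, 292.0], 0.83), ([213.0, 138.0, 260.0, 189.0], 0.52)]
post_a [([249.0, 211.0, 322.0, 286.0], 0.72)]
pointer_tip [([269.0, 230.0, 302.0, 264.0], 0.72)]
jaw [([312.0, 212.0, 341.0, 260.0], 0.76), ([212.0, 138.0, 263.0, 187.0], 0.21)]
board_bundle [([335.0, 196.0, 390.0, 258.0], 0.76)]
glue_bottle [([165.0, 226.0, 199.0, 253.0], 0.7)]
masking_tape [([214.0, 140.0, 261.0, 187.0], 0.89)]
side [[-0.952, -0.307, -0.006], [-0.151, 0.483, -0.862], [0.267, -0.82, -0.506]] [0.601 0.199 0.699]
gauge [([263.0, 247.0, 294.0, 328.0], 0.67), ([286.0, 196.0, 361.0, 274.0], 0.58)]
post_a [([291.0, 203.0, 361.0, 252.0], 0.84)]
pointer_tip [([304.0, 205.0, 339.0, 236.0], 0.9)]
jaw [([284.0, 198.0, 361.0, 274.0], 0.22)]
board_bundle [([296.0, 195.0, 340.0, 210.0], 0.76)]
glue_bottle [([267.0, 244.0, 295.0, 327.0], 0.95)]
masking_tape [([194.0, 242.0, 236.0, 276.0], 0.59)]
```

View pics/top0.png

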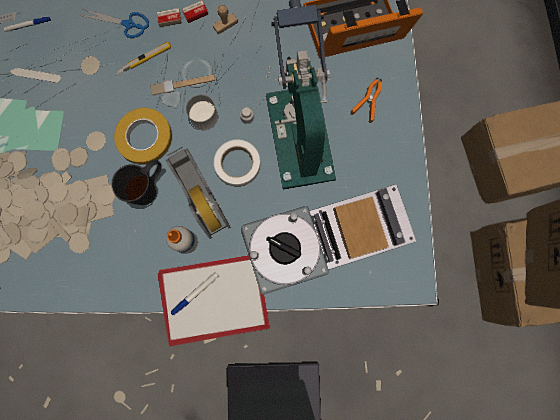

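View pics/side0.png

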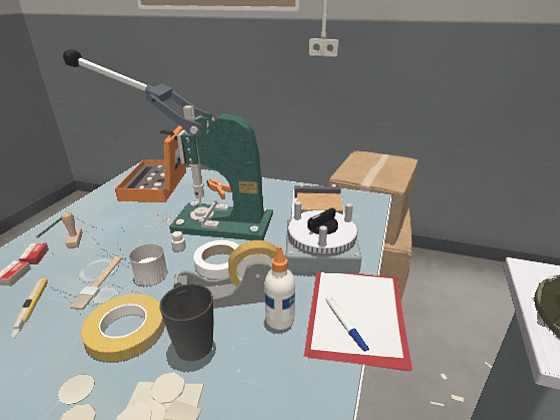

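The top view shows the gauge at about (285,248), with its bed running right and slightly up to the stop at (398,215). Posts show at about (255,254), (306,270) and (292,218). The lower-right post can be driven clockwise round the near side, clear of the press and the jaw. The side view confirms three upright posts and the glue bottle to the left of the gauge.

```bash
cat >> h.py <<'E'
from scipy.optimize import least_squares
def circ(P):
    f=lambda p: np.hypot(P[:,0]-p[0],P[:,1]-p[1])-p[2]
    return least_squares(f,[*P.mean(0),.07],loss='soft_l1',f_scale=.002).x
E
python3 - <<'E'
from h import *
for n in ['top','side']:
    d=np.load(f'{n}0.npz'); W=d['W']; P=W.reshape(-1,3); P=P[np.isfinite(P).all(1)]
    m=(P[:,0]>.4)&(P[:,0]<.7)&(abs(P[:,1])<.2)
    Q=P[m]; print(n,np.histogram(Q[:,2],bins=np.arange(-.005,.13,.005)))
    r=Q[(abs(Q[:,2]-.073)<.004)]
    print('ring pts',len(r),r.mean(0))
    hull=cv2.convexHull(r[:,:2].astype(np.float32))[:,0]; c=circ(hull); print('ring fit',c)
    t=Q[(abs(Q[:,2]-.113)<.0035)&(abs(np.hypot(*(Q[:,:2]-c[:2]).T)-.066)<.012)]
    a=np.arctan2(t[:,1]-c[1],t[:,0]-c[0])
    k=np.angle(np.exp(3j*a).mean())/3; print('post angle mod120',k,len(t))
    for i in range(3):
        s=t[abs(np.angle(np.exp(1j*(a-k-i*2*np.pi/3))))<.4]
        if len(s): print(i,len(s),s.mean(0).round(4), np.hypot(*(s.mean(0)[:2]-c[:2])))
    # high stuff within .25 of the axis
    hi=P[(P[:,2]>.12)&(np.hypot(*(P[:,:2]-c[:2]).T)<.25)]
    if len(hi): print('high',hi.min(0),hi.max(0),len(hi))
    if n=='top':
        # bed stop etc. : heights along
        s=P[(P[:,1]<-.08)&(P[:,1]>-.36)&(P[:,0]>.4)&(P[:,0]<.8)]
        for lo,hi_ in [(.010,.020),(.033,.043),(.0425,.052)]:
            q=s[(s[:,2]>lo)&(s[:,2]<hi_)]; b=cv2.minAreaRect(q[:,:2].astype(np.float32)*1000); print(lo,len(q),b)
img=np.load('top0.npz')['img'][170:310,225:425]
cv2.imwrite('pics/topz.png',cv2.resize(img,None,fx=4,fy=4,interpolation=cv2.INTER_CUBIC)[...,::-1])
E
```

```text
top (array([7014, 4139,  929, 1102,  439,   92,   90,  198,  655,  651,  937,
         82,   28,   43, 1048, 2011,  125,  426,  274,  159,  123,  271,
        352,  225,  182,   19]), array([-0.005,  0.   ,  0.005,  0.01 ,  0.015,  0.02 ,  0.025,  0.03 ,
        0.035,  0.04 ,  0.045,  0.05 ,  0.055,  0.06 ,  0.065,  0.07 ,
        0.075,  0.08 ,  0.085,  0.09 ,  0.095,  0.1  ,  0.105,  0.11 ,
        0.115,  0.12 ,  0.125]))
ring pts 2606 [ 0.55298315 -0.03682437  0.07136913]
ring fit [0.56286522 0.03811341 0.14489294]
post angle mod120 nan 0
high [ 0.56396923 -0.12599772  0.12002503] [0.78527969 0.19246751 0.28298185] 1476
0.01 2455 ((668.358642578125, -203.9057159423828), (282.13580322265625, 219.36158752441406), 16.30025863647461)
0.033 2699 ((605.6626586914062, -197.06463623046875), (247.74444580078125, 230.44496154785156), 0.3145093321800232)
0.0425 1057 ((600.1573486328125, -196.1195068359375), (231.37451171875, 238.20870971679688), 89.85192108154297)
side (array([2736, 3354, 2071,  436,  673,  281,  252,  269,  456,  288,  749,
        153,  223,  238,  275, 1421,  244,  292,  352,  273,  240,  266,
        414,  291,  206,   94]), array([-0.005,  0.   ,  0.005,  0.01 ,  0.015,  0.02 ,  0.025,  0.03 ,
        0.035,  0.04 ,  0.045,  0.05 ,  0.055,  0.06 ,  0.065,  0.07 ,
        0.075,  0.08 ,  0.085,  0.09 ,  0.095,  0.1  ,  0.105,  0.11 ,
        0.115,  0.12 ,  0.125]))
ring pts 1594 [ 0.55835976 -0.00285256  0.07265375]
ring fit [0.58377989 0.04912748 0.15017503]
post angle mod120 -0.9167427682112915 49
1 35 [0.6195 0.112  0.1128] 0.07232385583901574
2 9 [0.5328 0.0238 0.1121] 0.05693878477066079
high [ 0.56406763 -0.12721833  0.12002647] [0.80195422 0.19477521 0.28670669] 2936<stdin>:11: RuntimeWarning: Mean of empty slice.
  ret = ret.dtype.type(ret / rcount)
```

View pics/topz.png

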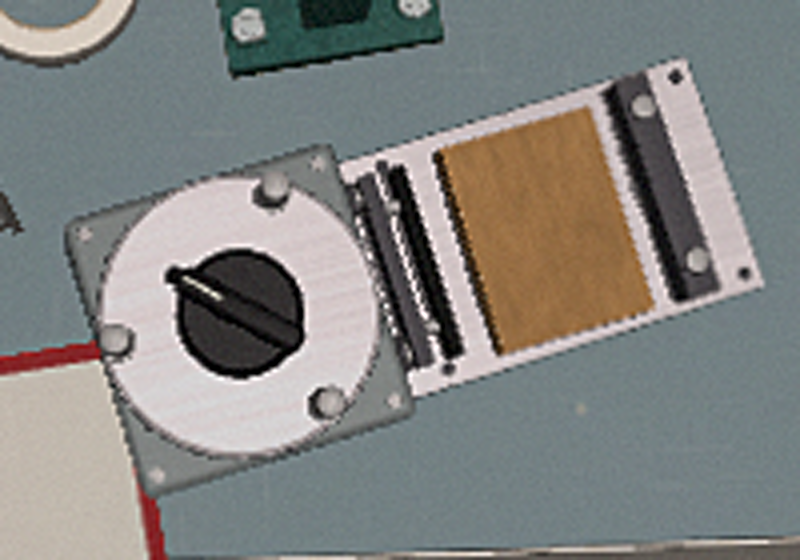

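The crop shows the ring centre at about full-frame (285,249.5). The post tops sit at crop (275,187), (116,338) and (328,400). The stop's jaw-side top edge runs from crop (620,82) to (688,298). Next I intersect these pixels with the known height planes.

```bash
cat >> h.py <<'E'
def onplane(c,uv,z):
    n=cv2.undistortPoints(np.array(uv,float).reshape(-1,1,2),K(c),np.array(c['dist'])).reshape(-1,2)
    R=np.array(c['R']);t=np.array(c['t']); o=-R.T@t
    d=np.c_[n,np.ones(len(n))]@R
    return o+d*((z-o[2])/d[:,2])[:,None]
def zz(p): return np.array(p)/4+[225-.4,170-.4]
E
python3 - <<'E'
from h import *
c=viewer.camera('top')
posts=onplane(c,zz([(275,186),(116,338),(328,400)]),.113)[:,:2]
f=lambda p:(np.array([[p[0]+.066*np.cos(p[2]+k),p[1]+.066*np.sin(p[2]+k)] for k in (0,2*np.pi/3,4*np.pi/3)])-posts).ravel()
s=least_squares(f,[.55,0,0]); print('posts',posts.round(4),s.x,s.fun.round(4))
print('ring c',onplane(c,zz([(98,318),(381,318),(240,178),(240,458)]),.073).round(4))
ax=s.x[:2]
h=onplane(c,zz([(66,230),(332,147),(413,408),(150,493)]),.049)[:,:2]; print('housing',h.round(4),h.mean(0), np.linalg.norm(np.diff(h,axis=0),axis=1))
st=onplane(c,zz([(620,82),(688,298)]),.045)[:,:2]; 
bed=onplane(c,zz([(685,60),(763,285)]),.015)[:,:2]
bd=onplane(c,zz([(440,152),(590,108),(653,305),(500,353)]),.039)[:,:2]
pad=onplane(c,zz([(402,165),(464,354)]),.048)[:,:2]
v=(bed[1]-bed[0]); print('bed w',np.linalg.norm(v)); 
gx=-v/np.linalg.norm(v); 
for nm,vv in [('bed',v),('stop',st[1]-st[0]),('pad',pad[1]-pad[0]),('hous',h[2]-h[1])]: print(nm,np.arctan2(-vv[1],-vv[0]))
yaw=np.arctan2(-v[1],-v[0])
Rz=np.array([[np.cos(yaw),np.sin(yaw)],[-np.sin(yaw),np.cos(yaw)]])
for nm,q in [('stop',st),('bed',bed),('bundle',bd),('pad',pad)]: print(nm,((q-ax)@Rz.T*1000).round(1).tolist())
E
```

```text
posts [[ 0.6134 -0.0632]
 [ 0.5377  0.0199]
 [ 0.5035 -0.0864]] [ 0.55154263 -0.04322284 -0.31165188] [ 0.0009 -0.0003 -0.      0.0014 -0.0009 -0.0011]
ring c [[ 0.5513  0.0312  0.073 ]
 [ 0.5471 -0.1187  0.073 ]
 [ 0.6243 -0.0462  0.073 ]
 [ 0.4758 -0.0418  0.073 ]]
housing [[ 0.6018  0.0493]
 [ 0.6439 -0.0979]
 [ 0.4998 -0.1365]
 [ 0.4584  0.0065]] [ 0.55096559 -0.04464929] [0.15313757 0.14920638 0.14883652]
bed w 0.13711331905013127
bed 0.26738272764488424
stop 0.24292517014347795
pad 0.2725094498914629
hous 0.26102902980706927
stop [[63.5, -243.9], [-62.5, -240.8]]
bed [[68.8, -293.4], [-68.3, -293.4]]
bundle [[55.9, -135.2], [55.1, -224.3], [-60.3, -222.3], [-60.2, -132.4]]
pad [[54.0, -111.3], [-55.0, -111.8]]
```

Request:
{"op": "step_arm", "data": {
  "plan": [
    {"rz": -0.0755,"claw": 0.52},
    {"rz": -0.0755,"claw": 0.52},
    {"rz": -0.0755,"claw": 0.52},
    {"rz": -0.0755,"claw": 0.52},
    {"rz": -0.0755,"claw": 0.52},
    {"rz": -0.0755,"claw": 0.52},
    {"rz": -0.0755,"claw": 0.52},
    {"dx": 0.0186,"dy": -0.3617,"claw": 0.52},
    {"dx": 0.0186,"dy": -0.3617,"claw": 0.52},
    {"dx": 0.0186,"dy": -0.3617,"claw": 0.52}
  ],
  "grip_force": 25
}}

```text
$.plan[0]: bad value
```

Request:
{"op": "step_arm", "data": {
  "plan": [
    {"dx": 0,"dy": 0,"dz": 0,"rx": 0,"ry": 0,"rz": -0.0755,"claw": 0.52},
    {"dx": 0,"dy": 0,"dz": 0,"rx": 0,"ry": 0,"rz": -0.0755,"claw": 0.52},
    {"dx": 0,"dy": 0,"dz": 0,"rx": 0,"ry": 0,"rz": -0.0755,"claw": 0.52},
    {"dx": 0,"dy": 0,"dz": 0,"rx": 0,"ry": 0,"rz": -0.0755,"claw": 0.52},
    {"dx": 0,"dy": 0,"dz": 0,"rx": 0,"ry": 0,"rz": -0.0755,"claw": 0.52},
    {"dx": 0,"dy": 0,"dz": 0,"rx": 0,"ry": 0,"rz": -0.0755,"claw": 0.52},
    {"dx": 0,"dy": 0,"dz": 0,"rx": 0,"ry": 0,"rz": -0.0755,"claw": 0.52},
    {"dx": 0.0186,"dy": -0.3617,"dz": 0,"rx": 0,"ry": 0,"rz": 0,"claw": 0.52},
    {"dx": 0.0186,"dy": -0.3617,"dz": 0,"rx": 0,"ry": 0,"rz": 0,"claw": 0.52},
    {"dx": 0.0186,"dy": -0.3617,"dz": 0,"rx": 0,"ry": 0,"rz": 0,"claw": 0.52}
  ],
  "grip_force": 25
}}

```text
time_s: 1.85
ee_pos: [0.1867, 0.4398, 0.2223]
eef_rot: [-3.141, -0.0, -2.551]
force: [-0.1, 0.1, 0.5]
grip_width: 0.0454
grip_force: 0.0
```

Request:
{"op": "step_arm", "data": {
  "plan": [
    {"dx": 0.0186,"dy": -0.3617,"dz": 0,"rx": 0,"ry": 0,"rz": 0,"claw": 0.52},
    {"dx": 0.0186,"dy": -0.3617,"dz": 0,"rx": 0,"ry": 0,"rz": 0,"claw": 0.52},
    {"dx": 0.0186,"dy": -0.3617,"dz": 0,"rx": 0,"ry": 0,"rz": 0,"claw": 0.52},
    {"dx": 0.0186,"dy": -0.3617,"dz": 0,"rx": 0,"ry": 0,"rz": 0,"claw": 0.52},
    {"dx": 0.0186,"dy": -0.3617,"dz": 0,"rx": 0,"ry": 0,"rz": 0,"claw": 0.52},
    {"dx": 0.0186,"dy": -0.3617,"dz": 0,"rx": 0,"ry": 0,"rz": 0,"claw": 0.52},
    {"dx": 0.0186,"dy": -0.3617,"dz": 0,"rx": 0,"ry": 0,"rz": 0,"claw": 0.52},
    {"dx": 0.0186,"dy": -0.3617,"dz": 0,"rx": 0,"ry": 0,"rz": 0,"claw": 0.52},
    {"dx": 0.0186,"dy": -0.3617,"dz": 0,"rx": 0,"ry": 0,"rz": 0,"claw": 0.52},
    {"dx": 0.0186,"dy": -0.3617,"dz": 0,"rx": 0,"ry": 0,"rz": 0,"claw": 0.52}
  ]
}}

```text
time_s: 2.85
ee_pos: [0.3728, 0.1288, 0.2227]
eef_rot: [-3.141, 0.001, -2.551]
force: [1.0, -0.5, 1.8]
grip_width: 0.0448
grip_force: 0.0
```

Request:
{"op": "step_arm", "data": {
  "plan": [
    {"dx": 0.0186,"dy": -0.3617,"dz": 0,"rx": 0,"ry": 0,"rz": 0,"claw": 0.52},
    {"dx": 0.0186,"dy": -0.3617,"dz": 0,"rx": 0,"ry": 0,"rz": 0,"claw": 0.52},
    {"dx": 0.0186,"dy": -0.3617,"dz": 0,"rx": 0,"ry": 0,"rz": 0,"claw": 0.52},
    {"dx": 0.0186,"dy": -0.3617,"dz": 0,"rx": 0,"ry": 0,"rz": 0,"claw": 0.52},
    {"dx": 0.0186,"dy": -0.3617,"dz": 0,"rx": 0,"ry": 0,"rz": 0,"claw": 0.52},
    {"dx": 0.0186,"dy": -0.3617,"dz": 0,"rx": 0,"ry": 0,"rz": 0,"claw": 0.52},
    {"dx": 0.0186,"dy": -0.3617,"dz": 0,"rx": 0,"ry": 0,"rz": 0,"claw": 0.52},
    {"dx": 0,"dy": 0,"dz": 0,"rx": 0,"ry": 0,"rz": 0,"claw": 0.52},
    {"dx": 0,"dy": 0,"dz": 0,"rx": 0,"ry": 0,"rz": 0,"claw": 0.52}
  ]
}}

```text
time_s: 3.75
ee_pos: [0.5023, -0.0877, 0.2221]
eef_rot: [3.141, -0.0, -2.552]
force: [0.1, -0.1, -0.6]
grip_width: 0.0454
grip_force: 0.0
```

```bash
python3 - <<'E'
from h import *
o=telemetry.get_obs(); print(o['ee_pos'],o['eef_rot'],o['qpos'],o['force'])
from scipy.spatial.transform import Rotation as Ro
c=viewer.camera('wrist'); T=np.array(c['tool_from_camera']); Rt=Ro.from_euler('xyz',o['eef_rot']).as_matrix()
Rw=Rt@T[:3,:3]; tw=Rt@T[:3,3]+o['ee_pos']
c['R']=Rw.T; c['t']=-Rw.T@tw
W=cloud(c); np.savez('w1.npz',W=W,img=c['img']); cv2.imwrite('pics/w1.png',c['img'][...,::-1])
A=np.array([.551,-.0436]); r=np.hypot(*(W[...,:2]-A).transpose(2,0,1))
m=(abs(W[...,2]-.113)<.003)&(r>.05)&(r<.08)
n,l,st,cen=cv2.connectedComponentsWithStats(m.astype(np.uint8))
for i in range(1,n):
    if st[i,4]>40: print(st[i],cen[i],W[l==i].mean(0),W[l==i].min(0),W[l==i].max(0))
E
```

```text
[ 0.50228969 -0.08766659  0.22211471] [ 3.14098321e+00 -4.20270979e-04 -2.55237395e+00] [-2.44685440e-01  2.11189659e-01  1.63304637e+00  1.02077997e-04
  1.29809037e+00 -2.40472787e+00] [ 0.10607771 -0.09403341 -0.64075017]
[274 203  19  18 247] [282.93117409 211.85425101] [ 0.50367122 -0.08782356  0.11148419] [ 0.49642698 -0.09506576  0.11004554] [ 0.5110876  -0.08045289  0.11357058]
```

View pics/w1.png

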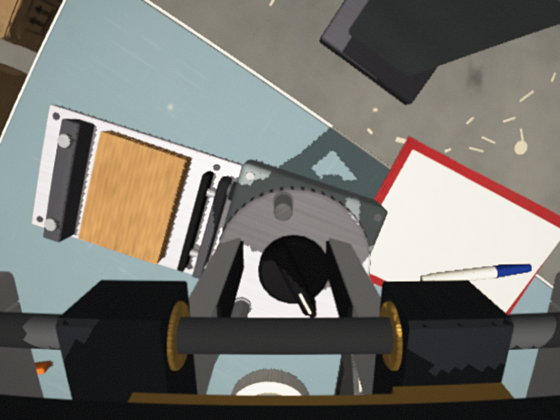

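The wrist view shows the post at about (283,212), at world (0.5037, -0.0878). That agrees with the top camera, and it sits between the open fingers, clear of the knob. Descending to grip it.

Request:
{"op": "step_arm", "data": {
  "plan": [
    {"dx": -0.006,"dy": -0.004,"dz": 0.195,"rx": 0,"ry": 0,"rz": 0,"claw": 0.52},
    {"dx": 0,"dy": 0,"dz": 0.195,"rx": 0,"ry": 0,"rz": 0,"claw": 0.52},
    {"dx": 0,"dy": 0,"dz": 0.195,"rx": 0,"ry": 0,"rz": 0,"claw": 0.52},
    {"dx": 0,"dy": 0,"dz": 0.195,"rx": 0,"ry": 0,"rz": 0,"claw": 0.52},
    {"dx": 0,"dy": 0,"dz": 0.195,"rx": 0,"ry": 0,"rz": 0,"claw": 0.52},
    {"dx": 0,"dy": 0,"dz": 0.195,"rx": 0,"ry": 0,"rz": 0,"claw": 0.52},
    {"dx": 0,"dy": 0,"dz": 0,"rx": 0,"ry": 0,"rz": 0,"claw": 0.52}
  ]
}}

```text
time_s: 4.5
ee_pos: [0.5018, -0.0862, 0.1038]
eef_rot: [3.139, -0.002, -2.55]
force: [-0.6, -0.9, 0.3]
grip_width: 0.045
grip_force: 0.0
```

Request:
{"op": "step_arm", "data": {
  "plan": [
    {"dx": 0,"dy": 0,"dz": 0,"rx": 0,"ry": 0,"rz": 0,"claw": 0.9},
    {"dx": 0,"dy": 0,"dz": 0,"rx": 0,"ry": 0,"rz": 0,"claw": 0.9},
    {"dx": 0,"dy": 0,"dz": 0,"rx": 0,"ry": 0,"rz": 0,"claw": 0.9},
    {"dx": 0,"dy": 0,"dz": 0,"rx": 0,"ry": 0,"rz": 0,"claw": 0.9},
    {"dx": 0,"dy": 0,"dz": 0,"rx": 0,"ry": 0,"rz": 0,"claw": 0.9},
    {"dx": 0,"dy": 0,"dz": 0,"rx": 0,"ry": 0,"rz": 0,"claw": 0.9}
  ],
  "grip_force": 25
}}

```text
time_s: 5.1
ee_pos: [0.5035, -0.0877, 0.1061]
eef_rot: [-3.14, 0.001, -2.551]
force: [-0.4, -1.7, 6.1]
grip_width: 0.0151
grip_force: 25.0
```

Request:
{"op": "step_arm", "data": {
  "plan": [
    {"dx": 0.0055,"dy": 0.0515,"dz": 0,"rx": 0,"ry": 0,"rz": 0.05,"claw": 0.9},
    {"dx": 0.0055,"dy": 0.0515,"dz": 0,"rx": 0,"ry": 0,"rz": 0.05,"claw": 0.9},
    {"dx": 0.0055,"dy": 0.0515,"dz": 0,"rx": 0,"ry": 0,"rz": 0.05,"claw": 0.9},
    {"dx": 0.0055,"dy": 0.0515,"dz": 0,"rx": 0,"ry": 0,"rz": 0.05,"claw": 0.9},
    {"dx": 0.0055,"dy": 0.0515,"dz": 0,"rx": 0,"ry": 0,"rz": 0.05,"claw": 0.9}
  ]
}}

```text
time_s: 5.6
ee_pos: [0.4906, -0.0662, 0.1062]
eef_rot: [-3.139, 0.002, -2.947]
force: [3.7, -8.1, 1.1]
grip_width: 0.0155
grip_force: 25.0
```

Request:
{"op": "step_arm", "data": {
  "plan": [
    {"dx": 0.0055,"dy": 0.0515,"dz": 0,"rx": 0,"ry": 0,"rz": 0.05,"claw": 0.9},
    {"dx": 0.0055,"dy": 0.0515,"dz": 0,"rx": 0,"ry": 0,"rz": 0.05,"claw": 0.9},
    {"dx": 0.0055,"dy": 0.0515,"dz": 0,"rx": 0,"ry": 0,"rz": 0.05,"claw": 0.9},
    {"dx": 0.0055,"dy": 0.0515,"dz": 0,"rx": 0,"ry": 0,"rz": 0.05,"claw": 0.9},
    {"dx": 0.0055,"dy": 0.0515,"dz": 0,"rx": 0,"ry": 0,"rz": 0.05,"claw": 0.9},
    {"dx": 0.0055,"dy": 0.0515,"dz": 0,"rx": 0,"ry": 0,"rz": 0.05,"claw": 0.9},
    {"dx": 0.0055,"dy": 0.0515,"dz": 0,"rx": 0,"ry": 0,"rz": 0.05,"claw": 0.9}
  ]
}}

```text
time_s: 6.3
ee_pos: [0.4881, -0.0305, 0.1061]
eef_rot: [-3.14, 0.003, 2.786]
force: [2.2, -10.4, 3.0]
grip_width: 0.0153
grip_force: 25.0
```

Request:
{"op": "step_arm", "data": {
  "plan": [
    {"dx": 0.0055,"dy": 0.0515,"dz": 0,"rx": 0,"ry": 0,"rz": 0.05,"claw": 0.9},
    {"dx": 0.0055,"dy": 0.0515,"dz": 0,"rx": 0,"ry": 0,"rz": 0.05,"claw": 0.9},
    {"dx": 0.0055,"dy": 0.0515,"dz": 0,"rx": 0,"ry": 0,"rz": 0.05,"claw": 0.9},
    {"dx": 0.0055,"dy": 0.0515,"dz": 0,"rx": 0,"ry": 0,"rz": 0.05,"claw": 0.9},
    {"dx": 0.0055,"dy": 0.0515,"dz": 0,"rx": 0,"ry": 0,"rz": 0.05,"claw": 0.9}
  ]
}}

```text
time_s: 6.8
ee_pos: [0.4982, -0.0071, 0.1062]
eef_rot: [-3.141, 0.003, 2.393]
force: [1.3, -13.1, 5.3]
grip_width: 0.0154
grip_force: 25.0
```

```bash
python3 - <<'E'
from h import *
o=telemetry.get_obs(); print(o['force'],o['ee_pos'],o['eef_rot'],o['qpos'])
c=viewer.camera('top'); img=c['img'][170:310,225:425]
cv2.imwrite('pics/t2.png',cv2.resize(img,None,fx=4,fy=4,interpolation=cv2.INTER_CUBIC)[...,::-1])
E
```

```text
[  1.25314571 -13.07538765   5.26969555] [ 0.49824271 -0.00708768  0.1061526 ] [-3.14105198e+00  2.91558471e-03  2.39337143e+00] [-0.08660941  0.31893659  1.78928417 -0.0025849   1.03140514 -0.90785827]
```

View pics/t2.png

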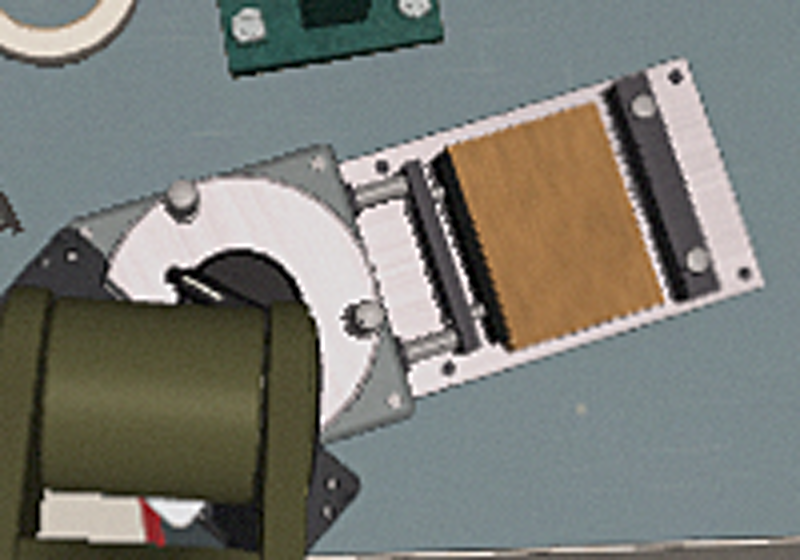

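The top crop shows the pad squarely against the bundle's rear edge (450,150 to 505,350). A gap is left between the bundle's front edge (598,105 to 663,305) and the stop, about 14 mm. Turning on with smaller strokes.

Request:
{"op": "step_arm", "data": {
  "plan": [
    {"dx": -0.0045,"dy": 0.053,"dz": 0,"rx": 0,"ry": 0,"rz": 0.05,"claw": 0.9},
    {"dx": 0.0055,"dy": 0.0515,"dz": 0,"rx": 0,"ry": 0,"rz": 0.05,"claw": 0.9},
    {"dx": 0.0055,"dy": 0.0515,"dz": 0,"rx": 0,"ry": 0,"rz": 0.05,"claw": 0.9},
    {"dx": 0.0055,"dy": 0.0515,"dz": 0,"rx": 0,"ry": 0,"rz": 0.05,"claw": 0.9},
    {"dx": 0.0055,"dy": 0.0515,"dz": 0,"rx": 0,"ry": 0,"rz": 0.05,"claw": 0.9},
    {"dx": 0.0055,"dy": 0.0515,"dz": 0,"rx": 0,"ry": 0,"rz": 0.05,"claw": 0.9}
  ]
}}

```text
time_s: 7.45
ee_pos: [0.5211, 0.0133, 0.1061]
eef_rot: [-3.14, 0.001, 1.922]
force: [-6.0, -10.8, 10.5]
grip_width: 0.0156
grip_force: 25.0
```

```bash
cat >> h.py <<'E'
def rep():
    o=telemetry.get_obs(); yaw=o['eef_rot'][2]; ph=yaw+.15
    t=np.array([np.sin(ph),-np.cos(ph)]); r=np.array([np.cos(ph),np.sin(ph)]); f=o['force'][:2]
    p=o['ee_pos'][:2]-np.array([.5524,-.0435]); a=np.arctan2(p[1],p[0])
    print('t',o['time_s'],'tan',-f@t,'rad',f@r,'turned yaw',3.885-ph,'pos',3.885-a%(2*np.pi),'R',np.hypot(*p))
E
python3 -c "
from h import *
rep()"
```

```text
t 7.45 tan 10.425942572727962 rad -6.586214082355506 turned yaw 1.8128099031860931 pos 1.81051521581512 R 0.06485978406357386
```

Request:
{"op": "step_arm", "data": {
  "plan": [
    {"dx": 0.0027,"dy": 0.0206,"dz": 0,"rx": 0,"ry": 0,"rz": 0.02,"claw": 0.9},
    {"dx": 0.0027,"dy": 0.0206,"dz": 0,"rx": 0,"ry": 0,"rz": 0.02,"claw": 0.9},
    {"dx": 0.0027,"dy": 0.0206,"dz": 0,"rx": 0,"ry": 0,"rz": 0.02,"claw": 0.9},
    {"dx": 0.0027,"dy": 0.0206,"dz": 0,"rx": 0,"ry": 0,"rz": 0.02,"claw": 0.9}
  ]
}}

```text
time_s: 7.85
ee_pos: [0.5284, 0.0167, 0.1061]
eef_rot: [-3.14, 0.001, 1.798]
force: [-7.7, -10.3, 11.0]
grip_width: 0.0154
grip_force: 25.0
```

```bash
python3 - <<'E'
from h import *
rep()
c=viewer.camera('top'); img=c['img'][170:310,225:425]
cv2.imwrite('pics/t3.png',cv2.resize(img,None,fx=4,fy=4,interpolation=cv2.INTER_CUBIC)[...,::-1])
E
```

```text
t 7.85 tan 11.002772139256212 rad -6.749979447802194 turned yaw 1.9366377003803885 pos 1.9350594192900081 R 0.06476954847759593
```

View pics/t3.png

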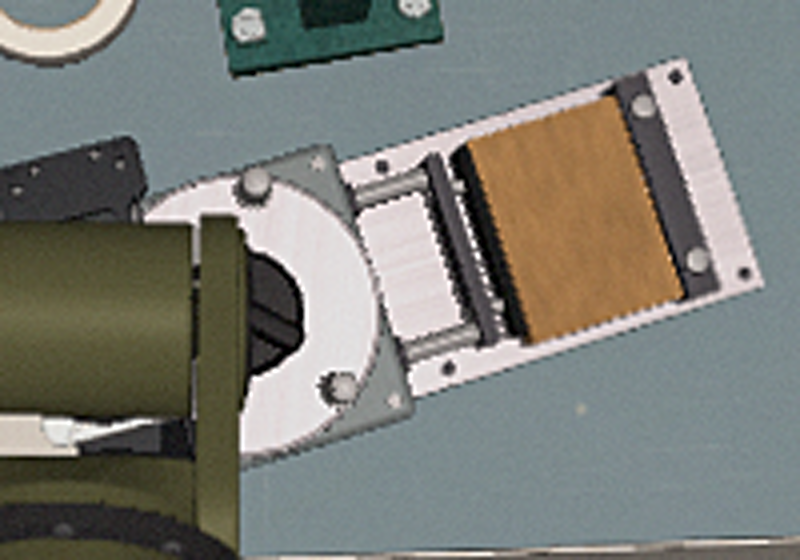

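The crop shows the bundle's front edge at, or just short of, the stop face (618,97 to 683,298), with the pad square behind it. The force is still about the free-turning value, so I go on in small steps.

Request:
{"op": "step_arm", "data": {
  "plan": [
    {"dx": 0.0027,"dy": 0.0206,"dz": 0,"rx": 0,"ry": 0,"rz": 0.02,"claw": 0.9},
    {"dx": 0.0027,"dy": 0.0206,"dz": 0,"rx": 0,"ry": 0,"rz": 0.02,"claw": 0.9}
  ]
}}

```text
time_s: 8.1
ee_pos: [0.5322, 0.018, 0.1061]
eef_rot: [-3.14, 0.002, 1.736]
force: [-8.9, -10.3, 12.1]
grip_width: 0.0152
grip_force: 25.0
```

```bash
python3 -c "
from h import *
rep()"
```

```text
t 8.1 tan 11.600197660097573 rad -7.0404595724776495 turned yaw 1.9994306379945184 pos 1.9962462078569496 R 0.06472891499926148
```

Request:
{"op": "step_arm", "data": {
  "plan": [
    {"dx": 0.0027,"dy": 0.0206,"dz": 0,"rx": 0,"ry": 0,"rz": 0.02,"claw": 0.9},
    {"dx": 0.0027,"dy": 0.0206,"dz": 0,"rx": 0,"ry": 0,"rz": 0.02,"claw": 0.9}
  ]
}}

```text
time_s: 8.3
ee_pos: [0.536, 0.0191, 0.1061]
eef_rot: [-3.139, 0.002, 1.673]
force: [-10.7, -10.3, 13.1]
grip_width: 0.0151
grip_force: 25.0
```

```bash
python3 -c "
from h import *
rep()"
```

```text
t 8.3 tan 12.928093930047039 rad -7.3252715669694695 turned yaw 2.06232023304121 pos 2.0577663733921905 R 0.06469931252104782
```

Request:
{"op": "step_arm", "data": {
  "plan": [
    {"dx": 0.0027,"dy": 0.0206,"dz": 0,"rx": 0,"ry": 0,"rz": 0.02,"claw": 0.9},
    {"dx": 0.0027,"dy": 0.0206,"dz": 0,"rx": 0,"ry": 0,"rz": 0.02,"claw": 0.9}
  ]
}}

```text
time_s: 8.5
ee_pos: [0.5399, 0.02, 0.1061]
eef_rot: [-3.139, 0.002, 1.61]
force: [-12.1, -11.1, 13.2]
grip_width: 0.0158
grip_force: 25.0
```

```bash
python3 -c "
from h import *
rep()"
```

```text
t 8.5 tan 13.997397469181553 rad -8.65205002734558 turned yaw 2.125042564070727 pos 2.1190422750219966 R 0.06468122908818254
```

Request:
{"op": "step_arm", "data": {
  "plan": [
    {"dx": 0.0027,"dy": 0.0206,"dz": 0,"rx": 0,"ry": 0,"rz": 0.02,"claw": 0.9},
    {"dx": 0,"dy": 0,"dz": 0,"rx": 0,"ry": 0,"rz": 0,"claw": 0.9}
  ]
}}

```text
time_s: 8.7
ee_pos: [0.542, 0.0203, 0.1061]
eef_rot: [-3.139, 0.002, 1.579]
force: [-11.2, -10.4, 12.6]
grip_width: 0.0153
grip_force: 25.0
```

```bash
python3 - <<'E'
from h import *
rep()
c=viewer.camera('top'); img=c['img'][170:310,225:425]
cv2.imwrite('pics/t4.png',cv2.resize(img,None,fx=4,fy=4,interpolation=cv2.INTER_CUBIC)[...,::-1])
E
```

```text
t 8.7 tan 12.674728353550028 rad -8.489563303103358 turned yaw 2.15643664489286 pos 2.152884002616426 R 0.06466548572872165
```

View pics/t4.png

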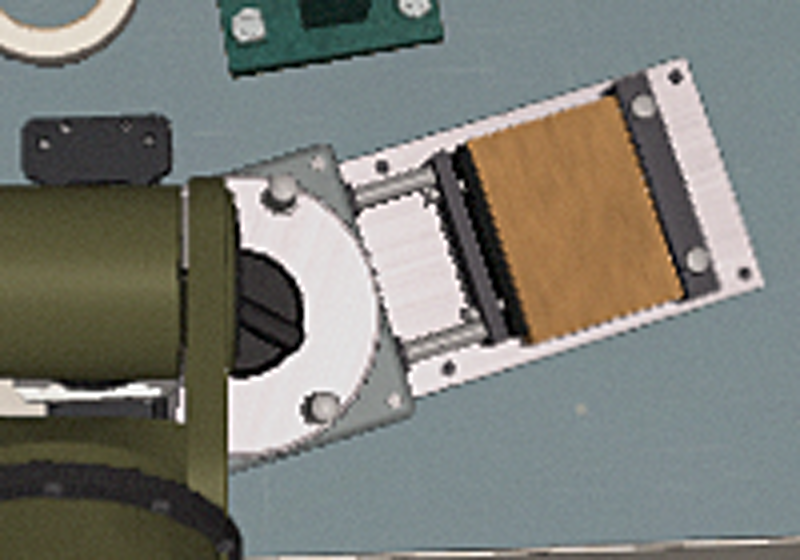

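Since the last picture the bundle hasn't moved, while the jaw plate has closed on the pad by about 4 mm. The gap at crop (465,170) is narrower but still open, so the pad is at about half travel. Releasing and lifting away.

Request:
{"op": "step_arm", "data": {
  "plan": [
    {"dx": 0,"dy": 0,"dz": 0,"rx": 0,"ry": 0,"rz": 0,"claw": 0.62},
    {"dx": 0,"dy": 0,"dz": 0,"rx": 0,"ry": 0,"rz": 0,"claw": 0.62},
    {"dx": 0,"dy": 0,"dz": 0,"rx": 0,"ry": 0,"rz": 0,"claw": 0.62},
    {"dx": 0,"dy": 0,"dz": 0,"rx": 0,"ry": 0,"rz": 0,"claw": 0.62},
    {"dx": 0,"dy": 0,"dz": 0,"rx": 0,"ry": 0,"rz": 0,"claw": 0.62}
  ]
}}

```text
time_s: 9.25
ee_pos: [0.5427, 0.0216, 0.1054]
eef_rot: [-3.141, -0.0, 1.58]
force: [-0.6, -0.0, 0.1]
grip_width: 0.0357
grip_force: 0.0
```

Request:
{"op": "step_arm", "data": {
  "plan": [
    {"dx": 0,"dy": 0,"dz": -0.15,"rx": 0,"ry": 0,"rz": 0,"claw": 0.62},
    {"dx": 0,"dy": 0,"dz": -0.25,"rx": 0,"ry": 0,"rz": 0,"claw": 0.62},
    {"dx": 0,"dy": 0,"dz": -0.3,"rx": 0,"ry": 0,"rz": 0,"claw": 0.62},
    {"dx": 0,"dy": 0,"dz": -0.3,"rx": 0,"ry": 0,"rz": 0,"claw": 0.62},
    {"dx": 0.2,"dy": -0.3,"dz": 0,"rx": 0,"ry": 0,"rz": 0,"claw": 0.62},
    {"dx": 0.2,"dy": -0.4,"dz": 0,"rx": 0,"ry": 0,"rz": 0,"claw": 0.62},
    {"dx": 0.3,"dy": -0.3,"dz": 0,"rx": 0,"ry": 0,"rz": 0,"claw": 0.62},
    {"dx": 0.3,"dy": 0,"dz": 0,"rx": 0,"ry": 0,"rz": 0,"claw": 0.62},
    {"dx": 0.3,"dy": 0,"dz": 0,"rx": 0,"ry": 0,"rz": 0,"claw": 0.62},
    {"dx": 0,"dy": 0,"dz": 0,"rx": 0,"ry": 0,"rz": 0,"claw": 0.62}
  ]
}}

```text
time_s: 10.25
ee_pos: [0.4412, 0.153, 0.2056]
eef_rot: [3.141, -0.001, 1.583]
force: [-0.5, 1.0, 0.7]
grip_width: 0.0358
grip_force: 0.0
```

```bash
python3 - <<'E'
from h import *
o=telemetry.get_obs(); print(o['force'],o['ee_pos'],o['time_s'])
c=viewer.camera('top'); img=c['img'][170:310,225:425]
cv2.imwrite('pics/t5.png',cv2.resize(img,None,fx=4,fy=4,interpolation=cv2.INTER_CUBIC)[...,::-1])
E
```

```text
[-0.5104216   0.96918362  0.69169015] [0.44122492 0.15299695 0.20561385] 10.25
```

View pics/t5.png

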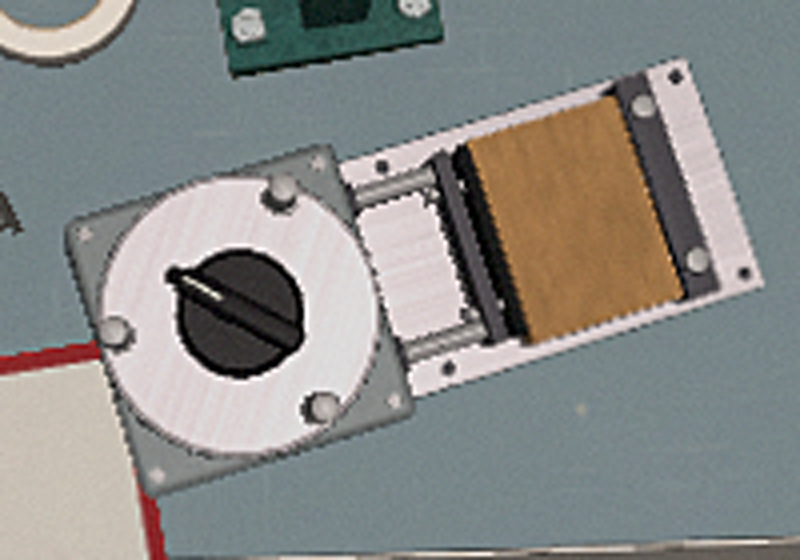

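The pointer tip is still at (172,272) and the ring is released. The bundle is square against the stop, and a pad gap is still visible. Handing in.

```bash
python3 -c "
from station import hand_in
print(hand_in())"
```

```text
the job is handed in; nothing more can be done
None
```

I handed the job in at about 10 s on the robot's clock. By the last picture and the force readings, the bundle is square against the end stop with the pad pressed in about 4 of its 8 mm; the ring is released, the inner knob has not turned, and hand-in returned no verdict.

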